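# Refit the flame ring and burner caps on a hob

### The arm

A 6-joint arm with a two-finger parallel gripper is mounted at the origin on the work surface. World frame = base frame: x ahead of the robot, y to its left, z up, the work surface at z = 0. Lengths are in mm, angles in rad, forces in N, time in s.
With the tool pointing down it reaches from about 325 to 850 mm from the base axis. Payload 15.5 kg.
Tool frame: the origin (TCP) lies between the finger pads; the fingertips stand 8 mm ahead of it and the grasp point (between the pads) lies 11 mm behind it; x points along the fingers, y is the direction in which the jaws open and shut, and the axes are right-handed (so a half turn about x gives the same grasp; the last joint's range is limited). The gripper opens to 91 mm and grips with 3 to 60 N. Pads are 32 mm wide; open, the fingers measure 118 mm over their backs; the gripper's body (76 mm by 178 mm) begins 60 mm behind the grasp point.
Start: joints at [1.008, 0.494, 1.345, -0, 1.302, -0.096], TCP at [281.265, 558.137, 221.915] pointing down, gripper open.
Joint ranges: [-2.91, 2.91], [-0.82, 2.16], [0.22, 2.67], [-1.22, 4.37], [0.12, 2.79], [-3.08, 3.08]. Speed limits (rad/s): [1.89, 1.89, 2.57, 3.01, 3.01, 3.01].

### API

Orientations are given as a rotation vector (axis times angle).
In Python, from plant import arm gives the robot as it stands. The module is installed in compiled form; this text tells all that it offers.
- The arm moves only by the tool step_arm, never from a script. Its argument "plan" is a list of rows, each a list of 2 entries, a list of its own where there are three numbers: the shift along the tool's x, y, z in cm, then the turn, a rotation vector about the tool's x, y, z in degrees. A call has 1 to 8 rows; each row shifts and turns the pose as measured when the row begins, along the tool's axes as they then stand; what a row does not reach is not made up. A row lasts 1/10 s, in which the tool goes at most 50 mm and 8.59 degrees, less where a joint would pass 70% of its speed; a pose out of reach is approached as far as the arm can. A call is refused whole if a number of a shift passes 5 or a number of a turn 8.59, either way. A call with a gripper value outside its range is refused whole. "claw" is the gripper command: -1 is fully open, 1 is shut, values between are in proportion, set as the call begins (left out, the last holds). The fingers move at their own pace and stop on an object; "force" is the grip in N (left out, the last holds). Time passes only in rows, so rows that do not move let the fingers close. It gives the time, the measured TCP pose, the force and the opening at its end, in the units of the state.
- arm.get_state(): the state, without advancing time (a new reading comes with each control period).
- arm.capture(name): name is "side" or "top"; returns a dict with "pixels" (400x640x3 uint8, red, green, blue), "camera_matrix" (3x3 intrinsics, pixels), "R" (3x3) and "t" (3): a world point X has camera coordinates R X + t. Camera axes: x right, y down, z forward; pixel columns grow to the right and rows downward; lengths in mm; the calibration is good to about 2 mm. A picture is of the moment at which its call begins. There is no depth.
- arm.hand_in(): hands the job in, once; it reports no verdict.
Trained networks look in the newest picture that a camera, given by its name, has taken for a name from the list of things; names that differ only in an ending like _2 or _b are one class to them, and where a whole thing is asked for, a point or a joint stands for the part that bears it (a point fixed in the world has none). Each returns a list of dicts, best first, with "score" (0 to 1); they miss things now and then, are a little off and sometimes report something else, mostly with a low value. They report only what shows in the picture. A call takes as long as a camera call.
- arm.boxes_of(camera, thing): "location" ([column, row] in pixels, amid what is visible of it).
- arm.landmark_of(camera, thing): "location" ([column, row] in pixels: a listed point, or the origin of a listed thing).
The state is a dict: "time": time; "joint_positions": joint angles; "dq": joint speeds; "tau": joint torques, N m; "tool_pos": TCP position; "tool_rot": TCP orientation; "force": force on the tool from outside, world axes, zero at the start; "ft_torque": the same for the moment, N m; "gripper_width": finger opening in mm.
Only numpy, scipy, OpenCV 4.12 (cv2) and the standard library are available. Lean on these libraries where they do the work, as an engineer would, in place of code of your own. Each camera call takes 0.05 s, during which the arm holds its last target.

### The job

Put the three burners on the white hob panel back together: set the brass flame ring on the large burner (the one with the thin stub), then put its cap over it, and put the other two black caps over the burners of their own sizes. Every piece must be centred, level and fully down on its burner; leave the screwdriver and the pliers where they lie.

Things in the scene. Friction and masses are not known exactly. Their poses are not given: they have to be found in the camera images.
- flame_ring_mid (a point): the brass flame ring: a plain loose ring, 48 mm outside diameter, 32 mm hole, 12 mm high, lying flat on the bench. Point at its centre, 6 mm above its underside; z up
- cap_large_mid (a point): the large black burner cap: a shallow round dish lying open side down, 70 mm outside diameter, 64 mm inside, 18 mm high, top 5 mm thick (so 13 mm deep inside), already the right way up; loose. Point at its centre, 9 mm above its lower rim; z up. The flame ring it covers is 48 mm in diameter
- cap_medium_mid (a point): the medium black burner cap: a shallow round dish lying open side down, 56 mm outside diameter, 50 mm inside, 18 mm high, top 5 mm thick (so 13 mm deep inside), already the right way up; loose. Point at its centre, 9 mm above its lower rim; z up. The burner post under it is 34 mm in diameter
- cap_small_mid (a point): the small black burner cap: a shallow round dish lying open side down, 42 mm outside diameter, 36 mm inside, 18 mm high, top 5 mm thick (so 13 mm deep inside), already the right way up; loose. Point at its centre, 9 mm above its lower rim; z up. The burner post under it is 20 mm in diameter
- burner_large: the large burner, fixed: dark flange 76 mm across, 3 mm thick; aluminium post 48 mm across, top 10 mm above the panel; central stub 16 mm across, top 20 mm above it. The ring goes round the stub and rests on the post (10 to 22 mm above the panel); the large cap then rests on the ring, lower rim 9 mm above the panel. Origin on its axis, at the panel's top (25 mm above the bench); z up
- burner_medium: the medium burner: a dark flange 62 mm in diameter and 3 mm thick, with an aluminium post 34 mm in diameter whose flat top is 22 mm above the panel; the medium cap rests on it with its lower rim 9 mm above the panel; fixed. Origin on its axis at the underside of its flange, on the hob panel's top (25 mm above the bench); z up
- burner_small: the small burner: a dark flange 48 mm in diameter and 3 mm thick, with an aluminium post 20 mm in diameter whose flat top is 22 mm above the panel; the small cap rests on it with its lower rim 9 mm above the panel; fixed. Origin on its axis at the underside of its flange, on the hob panel's top (25 mm above the bench); z up
- screwdriver: a screwdriver with a green handle, 170 mm long, lying loose on the bench, among the parts; not to be disturbed. Its x axis runs along it towards the blade
- pliers: pliers with grey handles, about 165 mm long, 65 mm wide and 18 mm high, lying loose on the far part of the hob panel, behind the burners; not to be disturbed. Origin near the rivet, at the underside; its x axis runs towards the jaws

How it is judged (in metres and radians):
On the way:
1. the flame ring lies flat on the large burner, round its stub (horizontal distance between flame_ring_mid and burner_large below 0.011 m and z of flame_ring_mid in the frame of burner_large between 0.013 and 0.019 m and angle between flame_ring_mid's own z axis and vertical below 0.1 rad), for 0.2 s.
At the end, for the whole second after the job is handed in: The flame ring lies level on the large burner within 11 mm of its axis, the large cap level on the ring within 13 mm of the burner's axis, the medium and small caps level on their own burners within 11 mm of the axes; each within 3 mm of its seated height and 0.1 rad of level, released and at rest (all of step 1 and horizontal distance between cap_large_mid and burner_large below 0.013 m and z of cap_large_mid in the frame of burner_large between 0.015 and 0.021 m and angle between each of cap_large_mid, cap_medium_mid, cap_small_mid's own z axis and vertical below 0.1 rad and horizontal distance between cap_medium_mid and burner_medium below 0.011 m and z of cap_medium_mid in the frame of burner_medium between 0.015 and 0.021 m and horizontal distance between cap_small_mid and burner_small below 0.011 m and z of cap_small_mid in the frame of burner_small between 0.015 and 0.021 m and linear speed of each of flame_ring, cap_large, cap_medium, cap_small below 0.02 m/s); the robot touches nothing.
It fails at once if the screwdriver pushed more than 30 mm from where it lay (distance of screwdriver from where it was at the start of the episode above 0.03 m).
It fails at once if the pliers pushed more than 30 mm from where it lay (distance of pliers from where it was at the start of the episode above 0.03 m).
It also fails if it takes over 96 s, if anything falls off the work surface, if the arm or the gripper's body presses on something with over 40 N, if the wrist force passes 120 N, or if a joint passes its speed limit or range.

## Working session

There is one attempt and no reset: what is moved stays moved. The work goes in short steps, Python scripts to look and compute and a tool call to move; the robot and the scene stay as the last step left them, time stands still between calls to the robot, and variables do not carry over. Pictures are saved under pics/ and viewed, and the job is handed in when it is done.

Besides the shell and the picture viewer there is one more tool, called after "Request:" as name([rows], argument=value, ...), one row to a line, values as JSON. step_arm: Moves the arm, as the interface text tells. Its arguments: {"type":"object","properties":{"plan":{"type":"array"},"claw":{"type":"number"},"force":{"type":"number"}},"required":["plan"]}

```bash
mkdir -p pics; cat > h.py <<'E'
import numpy as np,cv2,json
from plant import arm
from scipy.spatial.transform import Rotation as Ro
def snap(n,f):
    d=arm.capture(n); cv2.imwrite('pics/'+f,cv2.cvtColor(np.asarray(d['pixels']),cv2.COLOR_RGB2BGR)); return d
def ray(d,px,z):
    K,R,t=[np.array(d[k],float) for k in('camera_matrix','R','t')]
    v=R.T@np.linalg.solve(K,[px[0],px[1],1]); c=-R.T@t
    return c+v*(z-c[2])/v[2]
def proj(d,X):
    K,R,t=[np.array(d[k],float) for k in('camera_matrix','R','t')]
    p=K@(R@np.array(X)+t); return p[:2]/p[2]
E
python3 - <<'E'
from h import *
Z={'flame_ring_mid':6,'cap_large_mid':9,'cap_medium_mid':9,'cap_small_mid':9,'burner_large':25,'burner_medium':25,'burner_small':25,'screwdriver':10,'pliers':25}
for c in('top','side'):
    d=snap(c,c+'0.png')
    print(c,'cam',(-np.array(d['R']).T@np.array(d['t'])).round(), np.array(d['camera_matrix']).round().tolist())
    for n,z in Z.items():
        for r in arm.landmark_of(c,n)[:3]: print(n,np.round(r['location'],1),round(r['score'],2),ray(d,r['location'],z).round(1))
s=arm.get_state();print(s)
print(Ro.from_rotvec(s['tool_rot']).as_matrix().round(3))
E
```

```text
top cam [ 325.  -11. 1191.] [[477.0, 0.0, 319.0], [0.0, 477.0, 199.0], [0.0, 0.0, 1.0]]
flame_ring_mid [376.4 265.2] 0.45 [ 431.2 -136.9    6. ]
cap_large_mid [263.  256.7] 0.77 [426.8 144.1   9. ]
cap_medium_mid [192.8 263.3] 0.87 [395.2 315.    9. ]
cap_small_mid [416.5 191.6] 0.68 [ 625.9 -226.4    9. ]
cap_small_mid [446.6 293.9] 0.48 [ 376.9 -310.8    9. ]
burner_large [326.5 175.3] 0.93 [644.1   5.3  25. ]
burner_medium [254.6 185.8] 0.56 [600.8 183.6  25. ]
burner_small [418.6 194.3] 0.67 [ 615.3 -229.1   25. ]
screwdriver [317.2 269.4] 0.61 [407.6   7.7  10. ]
pliers [294.6 128.4] 0.78 [762.3  98.5  25. ]
side cam [ 218. -631.  901.] [[500.0, 0.0, 322.0], [0.0, 500.0, 206.0], [0.0, 0.0, 1.0]]
flame_ring_mid [296.4 294.8] 0.85 [ 423.3 -134.3    6. ]
flame_ring_mid [317.6 382.3] 0.46 [ 379.5 -316.4    6. ]
cap_large_mid [247.2 204.2] 0.93 [424.4 139.2   9. ]
cap_large_mid [260.4 243.8] 0.46 [407.2  17.4   9. ]
cap_medium_mid [207.2 160.1] 0.73 [388.9 325.4   9. ]
cap_small_mid [316.2 381.2] 0.88 [ 377.6 -314.5    9. ]
cap_small_mid [244.3 202.4] 0.44 [420.4 147.6   9. ]
burner_
[... 341 characters left out ...]
tions': array([ 1.00848661e+00,  4.93580086e-01,  1.34553231e+00, -1.59407688e-05,
        1.30249095e+00, -9.54841014e-02]), 'dq': array([-0.0012198 , -0.00131864,  0.000399  , -0.00159206,  0.00110871,
        0.00188441]), 'tau': array([-5.49956640e-04, -8.78690886e+01, -3.82252514e+01,  7.07137096e-02,
        4.41143825e-02,  2.94787264e-05]), 'tool_pos': array([281.26939014, 558.11786441, 221.91639074]), 'tool_rot': array([ 0.36602439,  1.53961549, -0.36604827]), 'force': array([-0.65986167,  0.08992661,  0.05664748]), 'ft_torque': array([-0.03389291,  0.03097985,  0.00311758]), 'gripper_width': 91.13564903750874}
[[ 0.     0.45   0.893]
 [-0.     0.893 -0.45 ]
 [-1.    -0.     0.   ]]
```

View pics/top0.png

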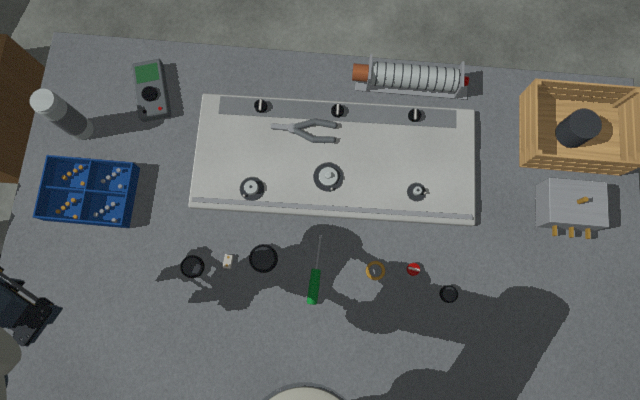

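View pics/side0.png

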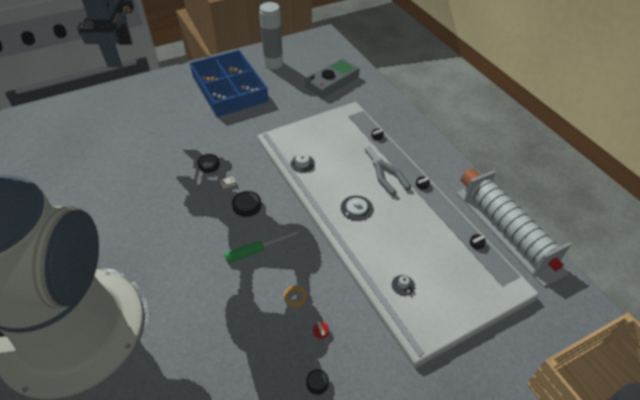

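```bash
python3 - <<'E'
import cv2,numpy as np
def m(f,cs,o):
    im=cv2.imread(f);t=[]
    for x,y in cs:
        c=im[y-20:y+20,x-20:x+20]; c=np.clip(c.astype(float)*1.5,0,255).astype('uint8')
        c=cv2.resize(c,(200,200),interpolation=cv2.INTER_CUBIC)
        for k in range(0,200,50): cv2.line(c,(k,0),(k,4),(0,255,255),1); cv2.line(c,(0,k),(4,k),(0,255,255),1)
        t.append(c)
    t.append(t[0]*0)
    cv2.imwrite(o,np.vstack([np.hstack(t[:4]),np.hstack(t[4:8])]))
m('pics/top0.png',[(375,270),(263,258),(192,266),(449,294),(328,177),(252,188),(418,191)],'pics/tc.png')
m('pics/side0.png',[(295,296),(247,204),(208,162),(317,381-2),(357,207),(303,162),(404,285)],'pics/sc.png')
E
```

```text
(no output)
```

View pics/tc.png

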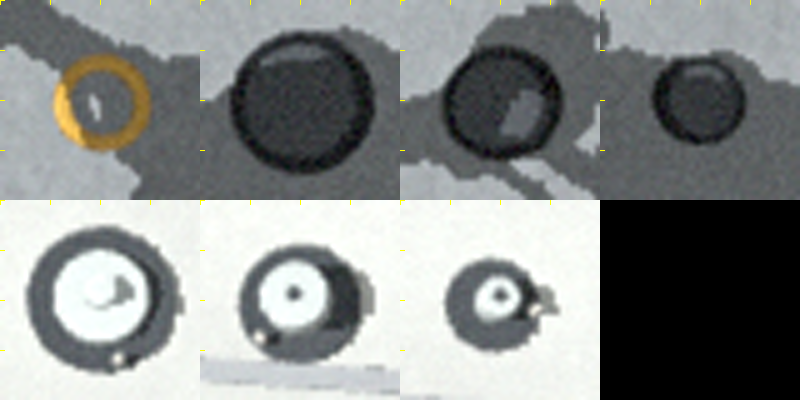

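View pics/sc.png

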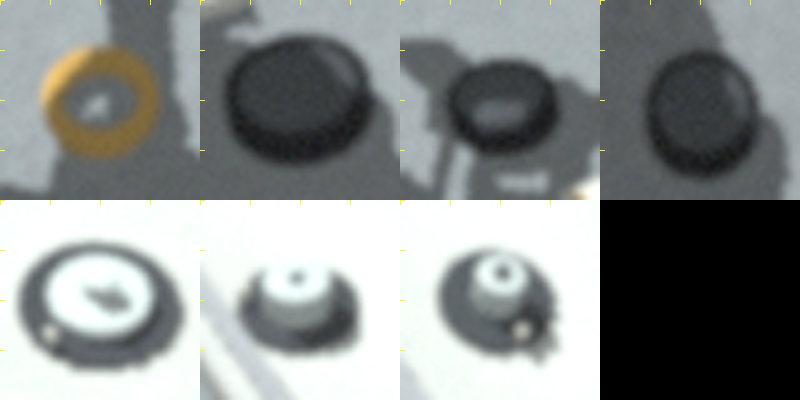

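```bash
python3 - <<'E'
from h import *
from scipy.optimize import least_squares
T=arm.capture('top');S=arm.capture('side')
P={'ring':((375,270),(294.7,295.9),6),'large':((263,258.1),(246.4,203.7),9),'med':((192.2,266.1),(208.2,162.7),9),'small':((448.4,293.5),(316.8,381.6),9),
'BL':((327.9,175.7),(356.4,205.3),35),'BM':((250.2,186.5),(301.9,157.2),47),'BS':((416.8,190),(403.8,279),47)}
for n,(a,b,z) in P.items():
    f=lambda X:np.r_[proj(T,X)-a,proj(S,X)-b]
    r=least_squares(f,[500,0,20])
    r2=least_squares(lambda x:f([x[0],x[1],z]),[500,0])
    print(n,ray(T,a,z).round(1),ray(S,b,z).round(1),'tri',r.x.round(1),'best',r2.x.round(1))
# panel corners, and world direction of image axes
for p in [(190,207),(474,222),(203,95),(475,109)]: print(ray(T,p,25).round())
for p in [(321,236),(315,300),(229,261),(414,268),(291,128),(340,140)]: print(ray(T,p,8).round())
E
```

```text
ring [ 419.1 -134.2    6. ] [ 419.1 -135.     6. ] tri [ 419.3 -134.4    4.9] best [ 419.1 -134.6]
large [423.4 143.7   9. ] [423.3 141.6   9. ] tri [423.8 144.1   6.1] best [423.4 142.9]
med [388.3 315.4   9. ] [388.  315.1   9. ] tri [388.2 315.6   8.6] best [388.2 315.3]
small [ 378.3 -315.1    9. ] [ 378.2 -315.6    9. ] tri [ 378.3 -315.3    8.2] best [ 378.2 -315.5]
BL [640.7   1.6  35. ] [6.406e+02 4.000e-01 3.500e+01] tri [641.2   1.6  33.4] best [640.7   1.1]
BM [592.9 190.6  47. ] [593.1 189.3  47. ] tri [593.5 190.8  45.4] best [593.1 190.1]
BS [ 620.3 -220.    47. ] [ 621.8 -222.    47. ] tri [ 622.1 -220.8   44.7] best [ 621.3 -221.3]
[532. 338.  25.]
[ 557. -369.   25.]
[834. 349.  25.]
[ 857. -365.   25.]
[491.   6.   8.]
[334.   6.   8.]
[409. 227.   8.]
[ 432. -229.    8.]
[769. 110.   8.]
[747. -21.   8.]
```

Request:
step_arm([
  [[0, 0, 0], [7.9, 0, 0]],
  [[0, 0, 0], [7.9, 0, 0]],
  [[0, 0, 0], [7.9, 0, 0]],
  [[0, 0, 0], [7.9, 0, 0]],
  [[0, 0, 0], [7.9, 0, 0]],
  [[0, 0, 0], [7.9, 0, 0]],
  [[0, 0, 0], [7.9, 0, 0]],
  [[0, 0, 0], [7.9, 0, 0]],
], claw=-1, force=20)

```text
time: 1.9
tool_pos: [281.2, 558.1, 221.9]
tool_rot: [1.238, 1.19, -1.238]
force: [0.2, 0.0, -0.3]
gripper_width: 91.0
```

```bash
cat > g.py <<'E'
import sys
from h import *
s=arm.get_state();R=Ro.from_rotvec(s['tool_rot']).as_matrix()
x,y,z=map(float,sys.argv[1:4]);dR=np.column_stack([[0,0,-1],[1,0,0],[0,-1,0]])
print('t',round(s['time'],2),'pos',s['tool_pos'].round(1),'w',round(s['gripper_width'],1),'F',s['force'].round(1))
print('shift cm',(R.T@(np.array([x,y,z])-s['tool_pos'])/10).round(2),'turn',np.degrees(Ro.from_matrix(R.T@dR).as_rotvec()).round(2))
E
python3 g.py 419 -134.6 120
```

```text
t 1.9 pos [281.2 558.1 221.9] w 91.0 F [ 0.2  0.  -0.3]
shift cm [10.19 16.51 68.67] turn [-2.27  0.    0.  ]
```

Request:
step_arm([
  [[0.7, 1.2, 4.8], [-2.3, 0, 0]],
  [[0.7, 1.2, 4.8], [0, 0, 0]],
  [[0.7, 1.2, 4.8], [0, 0, 0]],
  [[0.7, 1.2, 4.8], [0, 0, 0]],
  [[0.7, 1.2, 4.8], [0, 0, 0]],
  [[0.7, 1.2, 4.8], [0, 0, 0]],
  [[0.7, 1.2, 4.8], [0, 0, 0]],
  [[0.7, 1.2, 4.8], [0, 0, 0]],
])

```text
time: 2.7
tool_pos: [372.8, 174.8, 165.4]
tool_rot: [1.217, 1.209, -1.203]
force: [1.0, 0.5, 0.8]
gripper_width: 91.0
```

```bash
python3 g.py 419 -134.6 120
```

```text
t 2.7 pos [372.8 174.8 165.4] w 91.0 F [1.  0.5 0.8]
shift cm [ 4.38  4.63 30.96] turn [-0.06 -0.34 -0.35]
```

Request:
step_arm([
  [[0.6, 0.7, 4.5], [0, -0.3, -0.3]],
  [[0.6, 0.7, 4.5], [0, 0, 0]],
  [[0.6, 0.7, 4.5], [0, 0, 0]],
  [[0.6, 0.7, 4.5], [0, 0, 0]],
  [[0.6, 0.6, 4.5], [0, 0, 0]],
  [[0.6, 0.6, 4.5], [0, 0, 0]],
  [[0.6, 0.6, 4.0], [0, 0, 0]],
  [[0, 0, 0], [0, 0, 0]],
])

```text
time: 3.5
tool_pos: [421.6, -154.2, 122.8]
tool_rot: [1.216, 1.199, -1.208]
force: [0.3, 1.1, -0.6]
gripper_width: 91.2
```

```bash
python3 g.py 419 -134.6 10
```

```text
t 3.5 pos [ 421.6 -154.2  122.8] w 91.2 F [ 0.3  1.1 -0.6]
shift cm [11.28 -0.37 -1.98] turn [-0.32  0.1  -0.5 ]
```

Request:
step_arm([
  [[2, -0.3, -1.9], [-0.3, 0, -0.5]],
  [[2.5, 0, 0], [0, 0, 0]],
  [[2.5, 0, 0], [0, 0, 0]],
  [[0, 0, 0], [0, 0, 0]],
  [[0, 0, 0], [0, 0, 0]],
])

```text
time: 4.0
tool_pos: [420.3, -136.5, 52.1]
tool_rot: [1.211, 1.203, -1.212]
force: [0.1, 0.2, 0.6]
gripper_width: 91.1
```

```bash
python3 g.py 419 -134.6 10; python3 -c "
from h import *
snap('side','s1.png')"
```

```text
t 4.0 pos [ 420.3 -136.5   52.1] w 91.1 F [0.1 0.2 0.6]
shift cm [ 4.21 -0.14 -0.2 ] turn [-0.24  0.18 -0.17]
```

View pics/s1.png

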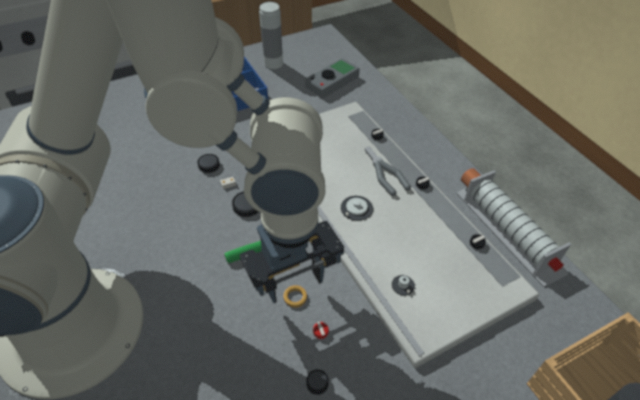

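The gripper is at about (295,255), with the ring below it at (295,296), and the jaws straddle it. I'll descend and close.

Request:
step_arm([
  [[2, -0.1, -0.2], [-0.2, 0.2, -0.2]],
  [[1.5, 0, 0], [0, 0, 0]],
  [[0.5, 0, 0], [0, 0, 0]],
  [[0, 0, 0], [0, 0, 0]],
  [[0, 0, 0], [0, 0, 0]],
])

```text
time: 4.55
tool_pos: [422.7, -135.7, 16.6]
tool_rot: [1.21, 1.201, -1.205]
force: [-0.5, 0.6, 1.2]
gripper_width: 91.3
```

```bash
python3 g.py 419 -134.6 11
```

```text
t 4.55 pos [ 422.7 -135.7   16.6] w 91.3 F [-0.5  0.6  1.2]
shift cm [ 0.55 -0.38 -0.11] turn [-0.    0.18 -0.41]
```

Request:
step_arm([
  [[0.5, -0.4, -0.1], [0, 0.2, -0.4]],
  [[0, 0, 0], [0, 0, 0]],
])

```text
time: 4.75
tool_pos: [419.2, -134.9, 12.6]
tool_rot: [1.21, 1.208, -1.208]
force: [-1.2, -0.4, 0.3]
gripper_width: 91.3
```

Request:
step_arm([
  [[0, 0, 0], [0, 0, 0]],
  [[0, 0, 0], [0, 0, 0]],
  [[0, 0, 0], [0, 0, 0]],
  [[0, 0, 0], [0, 0, 0]],
  [[0, 0, 0], [0, 0, 0]],
  [[0, 0, 0], [0, 0, 0]],
], claw=1, force=20)

```text
time: 5.35
tool_pos: [419.4, -135.1, 13.1]
tool_rot: [1.21, 1.207, -1.208]
force: [-0.7, 0.3, -0.1]
gripper_width: 46.7
```

```bash
python3 g.py 640.7 1.1 100
```

```text
t 5.35 pos [ 419.4 -135.1   13.1] w 46.7 F [-0.7  0.3 -0.1]
shift cm [ -8.65  22.15 -13.61] turn [-0.    0.04 -0.13]
```

Request:
step_arm([
  [[-2, 0, 0], [0, 0, 0]],
  [[-3, 0, 0], [0, 0, 0]],
  [[-3, 0, 0], [0, 0, 0]],
  [[0, 0, 0], [0, 0, 0]],
  [[0, 0, 0], [0, 0, 0]],
])

```text
time: 5.85
tool_pos: [418.5, -134.7, 94.9]
tool_rot: [1.21, 1.209, -1.209]
force: [-0.0, -0.4, -1.7]
gripper_width: 46.2
```

```bash
python3 g.py 640.7 1.1 100; python3 -c "
from h import *
snap('side','s2.png')"
```

```text
t 5.85 pos [ 418.5 -134.7   94.9] w 46.2 F [-0.  -0.4 -1.7]
shift cm [ -0.5   22.22 -13.58] turn [-0.01 -0.02 -0.  ]
```

View pics/s2.png

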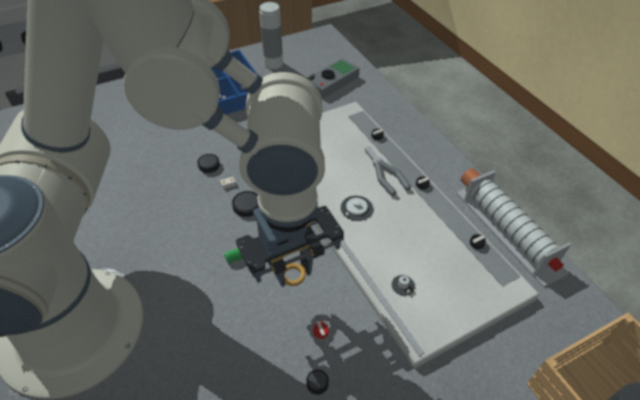

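```bash
python3 -c "
from h import *
im=cv2.imread('pics/s2.png')[235:305,250:345]
cv2.imwrite('pics/s2c.png',cv2.resize(im,None,fx=8,fy=8,interpolation=2))
S=arm.capture('side')
for p in [(293,272),(293,270),(295,272)]: print(ray(S,p,87.8))
print(proj(S,[418.5,-134.7,87.8]))"
```

```text
[ 420.32415644 -130.99902285   87.8       ]
[ 422.27909548 -126.82887494   87.8       ]
[ 423.76399371 -132.75012053   87.8       ]
[292.95802821 273.80320978]
```

View pics/s2c.png

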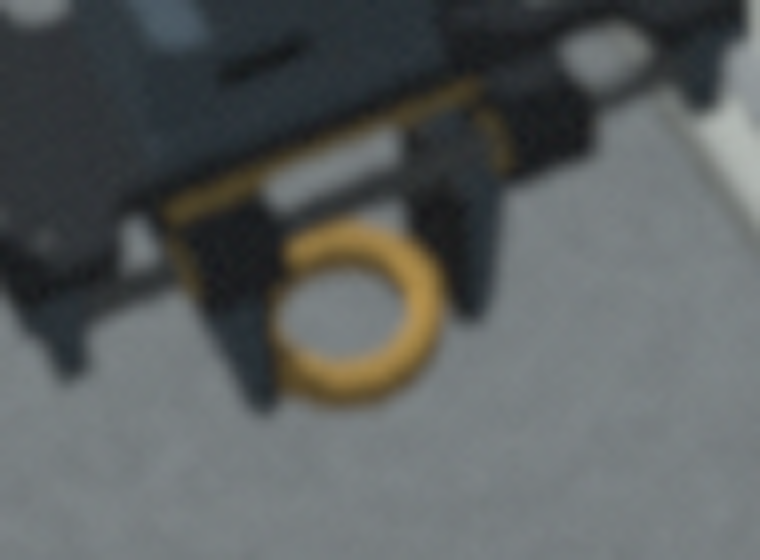

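Request:
step_arm([
  [[0, 3.7, -2.2], [0, 0, 0]],
  [[0, 3.7, -2.2], [0, 0, 0]],
  [[0, 3.7, -2.2], [0, 0, 0]],
  [[0, 3.7, -2.2], [0, 0, 0]],
  [[0, 3.0, -2.0], [0, 0, 0]],
  [[0, 1.5, -1.0], [0, 0, 0]],
  [[0, 0, 0], [0, 0, 0]],
  [[0, 0, 0], [0, 0, 0]],
])

```text
time: 6.75
tool_pos: [613.4, -10.5, 81.8]
tool_rot: [1.206, 1.224, -1.221]
force: [-0.1, -0.3, -1.4]
gripper_width: 46.7
```

```bash
python3 g.py 640.7 1.1 70
```

```text
t 6.75 pos [613.4 -10.5  81.8] w 46.7 F [-0.1 -0.3 -1.4]
shift cm [ 1.14  2.75 -1.16] turn [-0.13 -0.24  0.96]
```

Request:
step_arm([
  [[0.2, 2.4, -1.0], [0, -0.2, 1.0]],
  [[0, 0.3, -0.2], [0, 0, 0]],
  [[0, 0, 0], [0, 0, 0]],
  [[0, 0, 0], [0, 0, 0]],
])

```text
time: 7.15
tool_pos: [636.3, -0.5, 76.4]
tool_rot: [1.21, 1.212, -1.217]
force: [-0.0, 0.1, -0.4]
gripper_width: 46.1
```

```bash
python3 g.py 640.7 1.1 70
```

```text
t 7.15 pos [ 6.363e+02 -5.000e-01  7.640e+01] w 46.1 F [-0.   0.1 -0.4]
shift cm [ 0.64  0.45 -0.16] turn [-0.25 -0.05  0.36]
```

Request:
step_arm([
  [[0.5, 0.45, -0.2], [-0.2, 0, 0.4]],
  [[0, 0, 0], [0, 0, 0]],
  [[0, 0, 0], [0, 0, 0]],
])

```text
time: 7.45
tool_pos: [639.5, 0.5, 70.8]
tool_rot: [1.211, 1.209, -1.21]
force: [0.9, 0.4, -1.8]
gripper_width: 46.6
```

```bash
python3 g.py 640.7 1.1 48; python3 -c "
from h import *
S=snap('side','s3.png');T=snap('top','t3.png')
im=cv2.imread('pics/s3.png')[160:260,300:420]
cv2.imwrite('pics/s3c.png',cv2.resize(im,None,fx=6,fy=6,interpolation=2))
p=arm.get_state()['tool_pos'];print(p,proj(S,p-[0,0,7]))"
```

```text
t 7.45 pos [6.395e+02 5.000e-01 7.080e+01] w 46.6 F [ 0.9  0.4 -1.8]
shift cm [ 2.28  0.12 -0.06] turn [-0.1  -0.05  0.  ]
[6.39533575e+02 6.03631716e-01 7.08695363e+01] [356.72761008 196.97598959]
```

View pics/s3c.png

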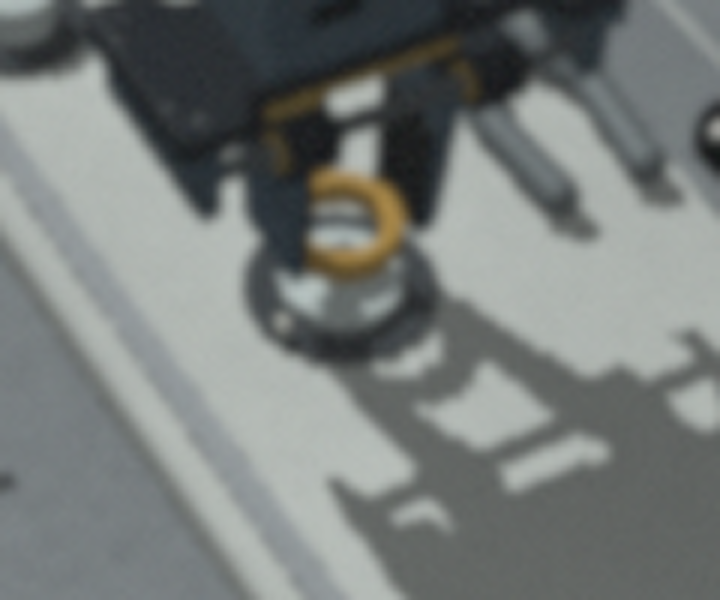

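Request:
step_arm([
  [[1.0, 0.1, 0], [0, 0, 0]],
  [[0.8, 0, 0], [0, 0, 0]],
  [[0.3, 0, 0], [0, 0, 0]],
  [[0, 0, 0], [0, 0, 0]],
  [[0, 0, 0], [0, 0, 0]],
])

```text
time: 8.05
tool_pos: [640.7, 0.6, 48.1]
tool_rot: [1.211, 1.209, -1.21]
force: [-1.0, 0.8, 5.4]
gripper_width: 46.5
```

```bash
python3 g.py 640.7 1.1 48
```

```text
t 8.05 pos [6.407e+02 6.000e-01 4.810e+01] w 46.5 F [-1.   0.8  5.4]
shift cm [ 0.01  0.   -0.05] turn [-0.1  -0.05 -0.02]
```

Contact shows at the expected height (5 N), so I'll release.

Request:
step_arm([
  [[0, 0, 0], [0, 0, 0]],
  [[0, 0, 0], [0, 0, 0]],
  [[0, 0, 0], [0, 0, 0]],
  [[0, 0, 0], [0, 0, 0]],
  [[0, 0, 0], [0, 0, 0]],
  [[-2, 0, 0], [0, 0, 0]],
  [[-3, 0, 0], [0, 0, 0]],
  [[-3, 0, 0], [0, 0, 0]],
], claw=-1)

```text
time: 8.85
tool_pos: [638.2, 0.7, 126.5]
tool_rot: [1.208, 1.215, -1.215]
force: [0.5, -0.2, 0.8]
gripper_width: 91.4
```

```bash
python3 g.py 423.4 142.9 90; python3 -c "
from h import *
S=snap('side','s4.png')
im=cv2.imread('pics/s4.png')[160:260,300:420]
cv2.imwrite('pics/s4c.png',cv2.resize(im,None,fx=6,fy=6,interpolation=2))
print(proj(S,[640.7,1.1,47]))"
```

```text
t 8.85 pos [638.2   0.7 126.5] w 91.4 F [ 0.5 -0.2  0.8]
shift cm [  3.83 -21.48 -14.18] turn [-0.1  -0.09  0.41]
[356.61411368 201.61135577]
```

View pics/s4c.png

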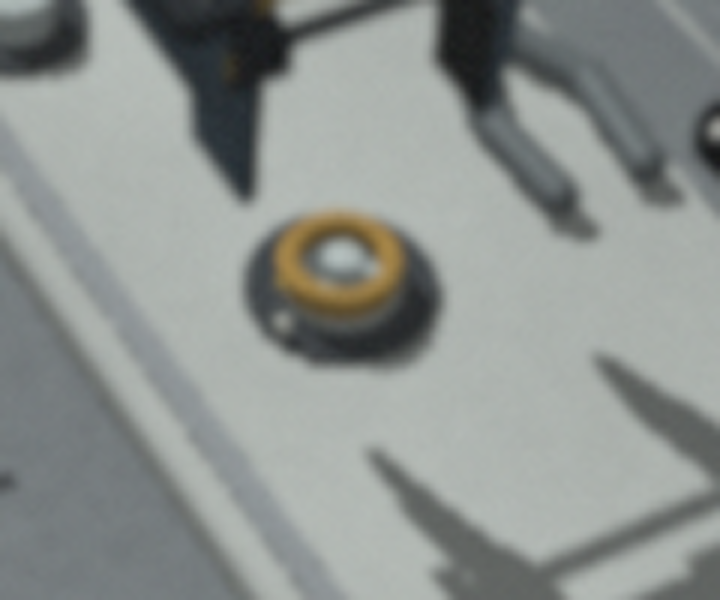

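The ring is seated flat and concentric at (356.7,202). The large cap is next.

Request:
step_arm([
  [[-0.5, -3.5, -2.4], [0, 0, 0.4]],
  [[0, -3.5, -2.4], [0, 0, 0]],
  [[0, -3.5, -2.4], [0, 0, 0]],
  [[0, -3.5, -2.4], [0, 0, 0]],
  [[0, -3.5, -2.3], [0, 0, 0]],
  [[0, -2.5, -1.8], [0, 0, 0]],
  [[0, 0, 0], [0, 0, 0]],
  [[0, 0, 0], [0, 0, 0]],
])

```text
time: 9.7
tool_pos: [435.5, 141.2, 137.1]
tool_rot: [1.219, 1.197, -1.2]
force: [1.0, -0.0, -0.1]
gripper_width: 91.8
```

```bash
python3 g.py 423.4 142.9 13
```

```text
t 9.7 pos [435.5 141.2 137.1] w 91.8 F [ 1.  -0.  -0.1]
shift cm [12.39 -1.4  -0.15] turn [-0.17 -0.04 -0.88]
```

Request:
step_arm([
  [[2.5, -1.3, -0.2], [0, 0, -0.9]],
  [[3, 0, 0], [0, 0, 0]],
  [[3, 0, 0], [0, 0, 0]],
  [[0, 0, 0], [0, 0, 0]],
  [[0, 0, 0], [0, 0, 0]],
])

```text
time: 10.2
tool_pos: [429.1, 142.2, 50.8]
tool_rot: [1.217, 1.203, -1.208]
force: [0.4, 0.8, -0.1]
gripper_width: 91.2
```

```bash
python3 g.py 423.4 142.9 13; python3 -c "
from h import *
S=snap('side','s5.png')
im=cv2.imread('pics/s5.png')[130:250,180:320]
cv2.imwrite('pics/s5c.png',cv2.resize(im,None,fx=5,fy=5,interpolation=2))"
```

```text
t 10.2 pos [429.1 142.2  50.8] w 91.2 F [ 0.4  0.8 -0.1]
shift cm [ 3.78 -0.59 -0.06] turn [-0.31 -0.1  -0.37]
```

View pics/s5c.png

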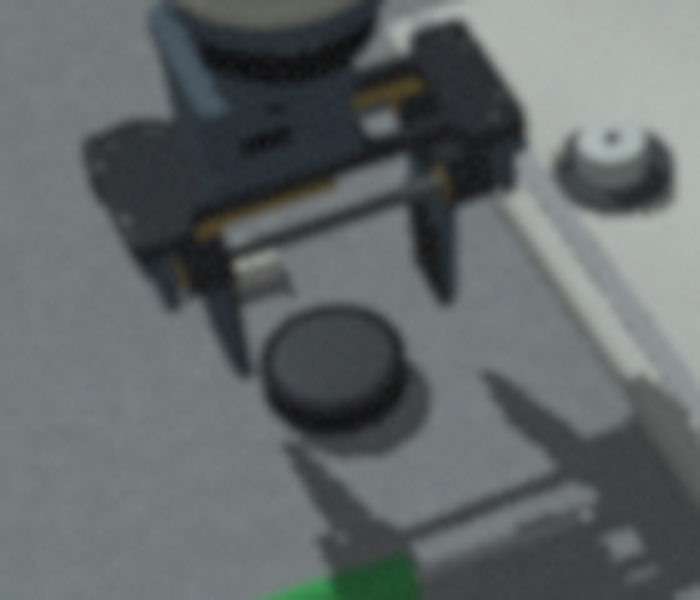

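The cap sits between the fingers. I'll correct x first, then go down.

Request:
step_arm([
  [[0, -0.6, -0.1], [-0.3, -0.1, -0.4]],
  [[0, 0, 0], [0, 0, 0]],
  [[1.5, -0.1, 0], [0, 0, 0]],
  [[1.5, -0.1, 0], [0, 0, 0]],
  [[0, 0, 0], [0, 0, 0]],
  [[0, 0, 0], [0, 0, 0]],
])

```text
time: 10.85
tool_pos: [424.5, 143.9, 25.9]
tool_rot: [1.214, 1.204, -1.202]
force: [0.4, -0.4, -0.4]
gripper_width: 91.0
```

```bash
python3 g.py 423.4 142.9 13
```

```text
t 10.85 pos [424.5 143.9  25.9] w 91.0 F [ 0.4 -0.4 -0.4]
shift cm [ 1.29 -0.12  0.11] turn [ 0.02 -0.1  -0.49]
```

Request:
step_arm([
  [[1.0, -0.1, 0.1], [0, -0.1, -0.5]],
  [[0.3, 0, 0], [0, 0, 0]],
  [[0, 0, 0], [0, 0, 0]],
  [[0, 0, 0], [0, 0, 0]],
])

```text
time: 11.25
tool_pos: [424.6, 143.1, 13.5]
tool_rot: [1.21, 1.209, -1.207]
force: [-0.2, 0.4, -0.1]
gripper_width: 91.1
```

Request:
step_arm([
  [[0, 0, 0], [0, 0, 0]],
  [[0, 0, 0], [0, 0, 0]],
  [[0, 0, 0], [0, 0, 0]],
  [[0, 0, 0], [0, 0, 0]],
  [[0, 0, 0], [0, 0, 0]],
  [[0, 0, 0], [0, 0, 0]],
], claw=1, force=20)

```text
time: 11.85
tool_pos: [424.6, 143.1, 13.9]
tool_rot: [1.21, 1.208, -1.207]
force: [0.3, 0.3, -2.1]
gripper_width: 68.7
```

```bash
python3 g.py 640.7 1.1 110
```

```text
t 11.85 pos [424.6 143.1  13.9] w 68.7 F [ 0.3  0.3 -2.1]
shift cm [-9.58 21.62 14.21] turn [ 0.03 -0.02 -0.11]
```

Request:
step_arm([
  [[-3, 0, 0], [0, 0, 0]],
  [[-3.5, 0, 0], [0, 0, 0]],
  [[-3.5, 3.0, 2.0], [0, 0, 0]],
  [[0, 3.8, 2.5], [0, 0, 0]],
  [[0, 3.8, 2.5], [0, 0, 0]],
  [[0, 3.5, 2.3], [0, 0, 0]],
  [[0, 3.0, 2.0], [0, 0, 0]],
  [[0, 1.5, 1.0], [0, 0, 0]],
])

```text
time: 12.65
tool_pos: [613.3, 16.0, 117.5]
tool_rot: [1.204, 1.212, -1.208]
force: [-0.0, 0.7, -2.5]
gripper_width: 69.1
```

Request:
step_arm([
  [[0, 0, 0], [0, 0, 0]],
  [[0, 0, 0], [0, 0, 0]],
])

```text
time: 12.85
tool_pos: [614.6, 14.4, 116.7]
tool_rot: [1.206, 1.211, -1.21]
force: [-0.2, 0.3, -2.2]
gripper_width: 68.8
```

```bash
python3 g.py 640.7 1.1 80; python3 -c "
from h import *
S=snap('side','s6.png')
im=cv2.imread('pics/s6.png')[130:250,280:440]
cv2.imwrite('pics/s6c.png',cv2.resize(im,None,fx=5,fy=5,interpolation=2))
p=arm.get_state()['tool_pos'];print(proj(S,p-[0,0,4.9]))"
```

```text
t 12.85 pos [614.6  14.4 116.7] w 68.8 F [-0.2  0.3 -2.2]
shift cm [3.67 2.61 1.33] turn [0.11 0.07 0.12]
[344.92608288 181.88530996]
```

View pics/s6c.png

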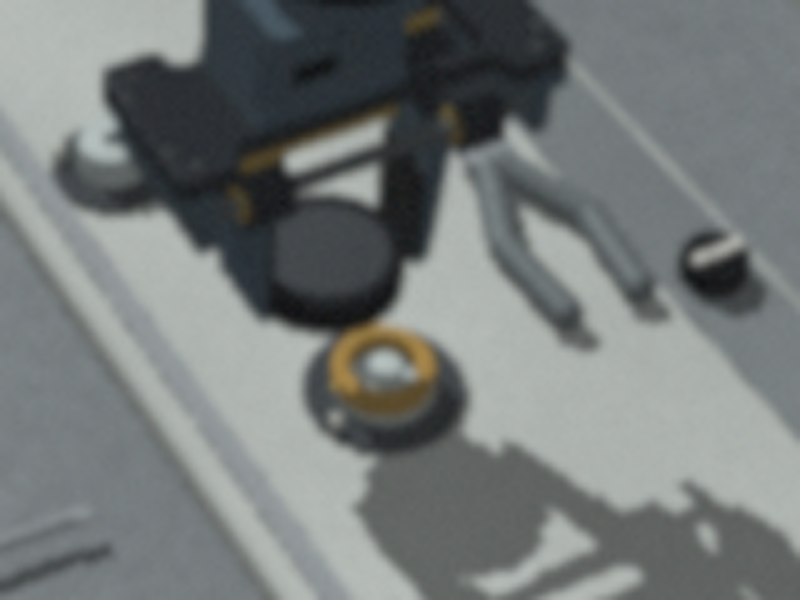

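Request:
step_arm([
  [[0.5, 2.6, 1.3], [0, 0, 0]],
  [[1.0, 0.2, 0.1], [0, 0, 0]],
  [[1.0, 0, 0], [0, 0, 0]],
  [[0, 0, 0], [0, 0, 0]],
  [[0, 0, 0], [0, 0, 0]],
])

```text
time: 13.4
tool_pos: [638.5, 3.7, 90.4]
tool_rot: [1.202, 1.216, -1.21]
force: [-0.5, -0.7, -2.8]
gripper_width: 68.9
```

```bash
python3 g.py 640.7 1.1 48
```

```text
t 13.4 pos [638.5   3.7  90.4] w 68.9 F [-0.5 -0.7 -2.8]
shift cm [4.24 0.24 0.26] turn [0.31 0.03 0.35]
```

Request:
step_arm([
  [[1.0, 0.2, 0.2], [0.3, 0, 0.3]],
  [[1.0, 0, 0], [0, 0, 0]],
  [[0.5, 0, 0], [0, 0, 0]],
  [[0, 0, 0], [0, 0, 0]],
  [[0, 0, 0], [0, 0, 0]],
])

```text
time: 13.9
tool_pos: [639.6, 2.3, 63.6]
tool_rot: [1.208, 1.21, -1.21]
force: [0.0, 0.1, -1.5]
gripper_width: 68.9
```

```bash
python3 g.py 640.7 1.1 48
```

```text
t 13.9 pos [639.6   2.3  63.6] w 68.9 F [ 0.   0.1 -1.5]
shift cm [1.56 0.11 0.12] turn [0.02 0.03 0.05]
```

Request:
step_arm([
  [[0.8, 0.1, 0.1], [0, 0, 0]],
  [[0.5, 0, 0], [0, 0, 0]],
  [[0.2, 0, 0], [0, 0, 0]],
  [[0, 0, 0], [0, 0, 0]],
  [[0, 0, 0], [0, 0, 0]],
])

```text
time: 14.4
tool_pos: [641.2, 1.1, 47.9]
tool_rot: [1.209, 1.209, -1.209]
force: [-1.0, 0.2, -1.2]
gripper_width: 68.8
```

```bash
python3 g.py 640.7 1.1 48
```

```text
t 14.4 pos [641.2   1.1  47.9] w 68.8 F [-1.   0.2 -1.2]
shift cm [-0.01 -0.05 -0.  ] turn [ 0.02  0.03 -0.01]
```

Request:
step_arm([
  [[0.15, 0, 0], [0, 0, 0]],
  [[0, 0, 0], [0, 0, 0]],
  [[0, 0, 0], [0, 0, 0]],
])

```text
time: 14.7
tool_pos: [641.4, 1.1, 48.2]
tool_rot: [1.209, 1.208, -1.208]
force: [-0.8, 0.4, -2.5]
gripper_width: 68.9
```

Request:
step_arm([
  [[0.3, 0, 0], [0, 0, 0]],
  [[0.1, 0, 0], [0, 0, 0]],
  [[0, 0, 0], [0, 0, 0]],
])

```text
time: 15.0
tool_pos: [641.6, 1.0, 46.3]
tool_rot: [1.209, 1.207, -1.207]
force: [0.5, -0.6, -2.1]
gripper_width: 68.9
```

Request:
step_arm([
  [[0.2, 0, 0], [0, 0, 0]],
  [[0, 0, 0], [0, 0, 0]],
  [[0, 0, 0], [0, 0, 0]],
])

```text
time: 15.3
tool_pos: [641.9, 1.0, 45.6]
tool_rot: [1.21, 1.206, -1.206]
force: [0.1, -0.4, -1.4]
gripper_width: 69.4
```

```bash
python3 g.py 640.7 1.1 48;python3 -c "
from h import *
S=snap('side','s7.png')
im=cv2.imread('pics/s7.png')[150:250,300:420]
cv2.imwrite('pics/s7c.png',cv2.resize(im,None,fx=6,fy=6,interpolation=2))
print(arm.get_state()['force'],arm.get_state()['force'])"
```

```text
t 15.3 pos [641.9   1.   45.6] w 69.4 F [ 0.1 -0.4 -1.4]
shift cm [-0.24 -0.12 -0.01] turn [ 0.05  0.07 -0.23]
[-1.35867462 -0.12550089  1.76798574] [-1.35867462 -0.12550089  1.76798574]
```

View pics/s7c.png

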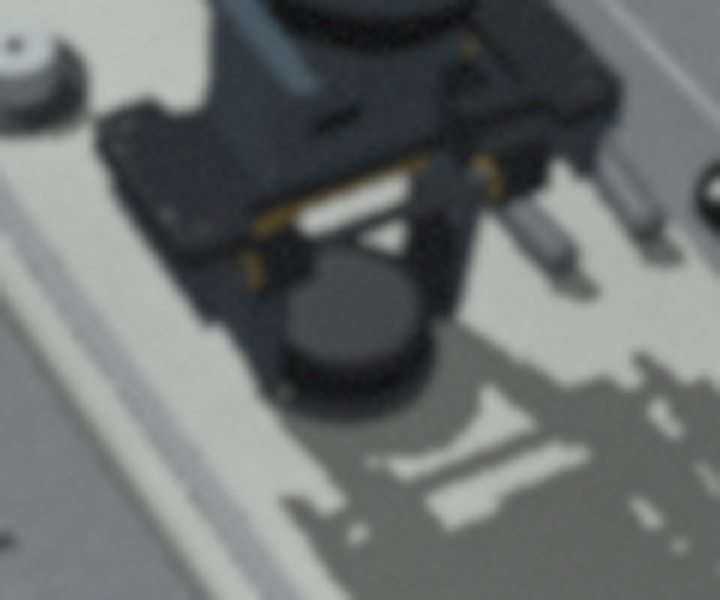

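Fz has turned positive and the cap sits centred over the burner, so I'll release.

Request:
step_arm([
  [[0, 0, 0], [0, 0, 0]],
  [[0, 0, 0], [0, 0, 0]],
  [[0, 0, 0], [0, 0, 0]],
  [[0, 0, 0], [0, 0, 0]],
  [[-2, 0, 0], [0, 0, 0]],
  [[-3, 0, 0], [0, 0, 0]],
  [[-3, 0, 0], [0, 0, 0]],
  [[0, 0, 0], [0, 0, 0]],
], claw=-1)

```text
time: 16.15
tool_pos: [641.2, 1.1, 126.5]
tool_rot: [1.209, 1.208, -1.208]
force: [0.4, -0.3, -0.3]
gripper_width: 91.2
```

```bash
python3 g.py 388.2 315.3 100; python3 -c "
from h import *
S=snap('side','s8.png')
im=cv2.imread('pics/s8.png')[150:250,300:420]
cv2.imwrite('pics/s8c.png',cv2.resize(im,None,fx=6,fy=6,interpolation=2))
print((proj(S,[640.7,1.1,43])-[300,150])*6+3)"
```

```text
t 16.15 pos [641.2   1.1 126.5] w 91.2 F [ 0.4 -0.3 -0.3]
shift cm [  2.59 -25.28 -31.44] turn [ 0.04  0.06 -0.08]
[342.04994617 319.62047318]
```

View pics/s8c.png

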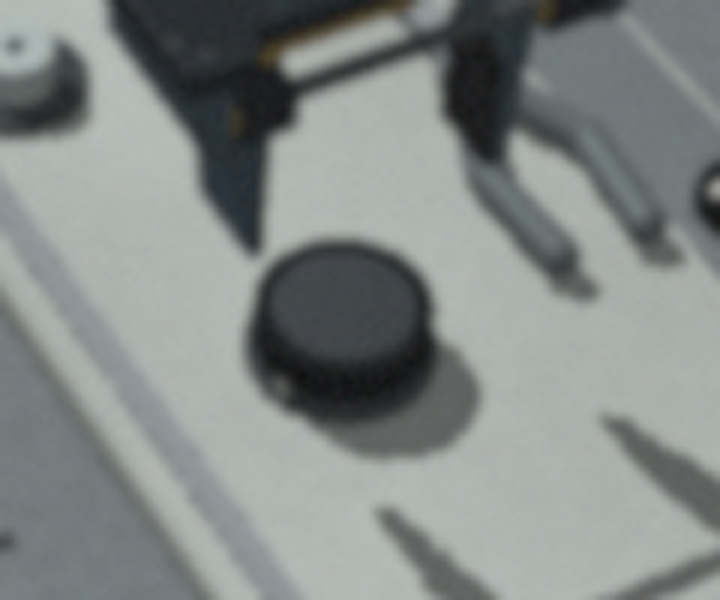

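The large cap is seated level at (342,320) in the crop, exactly as predicted. The medium cap is next.

Request:
step_arm([
  [[0, -3.0, -3.7], [0, 0, 0]],
  [[0, -3.0, -3.7], [0, 0, 0]],
  [[0, -3.0, -3.7], [0, 0, 0]],
  [[0, -3.0, -3.7], [0, 0, 0]],
  [[0, -3.0, -3.7], [0, 0, 0]],
  [[0, -3.0, -3.7], [0, 0, 0]],
  [[0, -3.0, -3.7], [0, 0, 0]],
  [[0, -2.0, -2.5], [0, 0, 0]],
])

```text
time: 17.0
tool_pos: [402.1, 289.8, 118.0]
tool_rot: [1.209, 1.207, -1.219]
force: [1.1, -0.2, 0.1]
gripper_width: 91.2
```

Request:
step_arm([
  [[0, 0, 0], [0, 0, 0]],
  [[0, 0, 0], [0, 0, 0]],
])

```text
time: 17.2
tool_pos: [398.3, 292.1, 116.6]
tool_rot: [1.204, 1.211, -1.218]
force: [-0.1, 0.3, 0.7]
gripper_width: 91.1
```

```bash
python3 g.py 388.2 315.3 50
```

```text
t 17.2 pos [398.3 292.1 116.6] w 91.1 F [-0.1  0.3  0.7]
shift cm [ 6.66 -0.97 -2.34] turn [-0.1   0.25  0.44]
```

Request:
step_arm([
  [[1, -1.0, -2.3], [0, 0.2, 0.4]],
  [[2.5, 0, 0], [0, 0, 0]],
  [[2.5, 0, 0], [0, 0, 0]],
  [[0, 0, 0], [0, 0, 0]],
  [[0, 0, 0], [0, 0, 0]],
])

```text
time: 17.7
tool_pos: [391.2, 312.9, 54.0]
tool_rot: [1.213, 1.205, -1.214]
force: [0.2, 0.4, 0.4]
gripper_width: 91.6
```

```bash
python3 g.py 388.2 315.3 13
```

```text
t 17.7 pos [391.2 312.9  54. ] w 91.6 F [0.2 0.4 0.4]
shift cm [ 4.1  -0.3  -0.24] turn [-0.34  0.08  0.  ]
```

Request:
step_arm([
  [[1.5, -0.4, -0.3], [-0.3, 0, 0]],
  [[1.5, -0.1, 0], [0, 0, 0]],
  [[1.0, 0, 0], [0, 0, 0]],
  [[0, 0, 0], [0, 0, 0]],
  [[0, 0, 0], [0, 0, 0]],
])

```text
time: 18.2
tool_pos: [390.3, 315.3, 17.0]
tool_rot: [1.215, 1.205, -1.208]
force: [-0.1, -0.1, 0.0]
gripper_width: 91.3
```

```bash
python3 g.py 388.2 315.3 13
```

```text
t 18.2 pos [390.3 315.3  17. ] w 91.3 F [-0.1 -0.1  0. ]
shift cm [ 0.4  -0.21  0.  ] turn [-0.24 -0.08 -0.26]
```

Request:
step_arm([
  [[0.4, -0.2, 0], [-0.2, 0, -0.3]],
  [[0, 0, 0], [0, 0, 0]],
])

```text
time: 18.4
tool_pos: [388.9, 315.6, 13.9]
tool_rot: [1.212, 1.21, -1.208]
force: [-0.1, -0.3, 0.2]
gripper_width: 91.2
```

Request:
step_arm([
  [[0, 0, 0], [0, 0, 0]],
  [[0, 0, 0], [0, 0, 0]],
  [[0, 0, 0], [0, 0, 0]],
  [[0, 0, 0], [0, 0, 0]],
  [[0, 0, 0], [0, 0, 0]],
  [[0, 0, 0], [0, 0, 0]],
], claw=1, force=20)

```text
time: 19.0
tool_pos: [389.2, 315.8, 14.7]
tool_rot: [1.212, 1.21, -1.207]
force: [-0.0, -0.2, -0.5]
gripper_width: 55.4
```

```bash
python3 g.py 593.1 190.1 110
```

```text
t 19.0 pos [389.2 315.8  14.7] w 55.4 F [-0.  -0.2 -0.5]
shift cm [-9.54 20.4  12.54] turn [-0.03 -0.16 -0.07]
```

Request:
step_arm([
  [[-3, 0, 0], [0, 0, 0]],
  [[-3.5, 0, 0], [0, 0, 0]],
  [[-3.5, 3.0, 1.8], [0, 0, 0]],
  [[0, 3.8, 2.3], [0, 0, 0]],
  [[0, 3.8, 2.3], [0, 0, 0]],
  [[0, 3.8, 2.3], [0, 0, 0]],
  [[0, 3.0, 1.8], [0, 0, 0]],
  [[0, 1.2, 0.7], [0, 0, 0]],
])

```text
time: 19.8
tool_pos: [579.4, 199.5, 118.4]
tool_rot: [1.207, 1.211, -1.206]
force: [-1.1, 0.6, -0.6]
gripper_width: 55.6
```

Request:
step_arm([
  [[0, 0, 0], [0, 0, 0]],
  [[0, 0, 0], [0, 0, 0]],
])

```text
time: 20.0
tool_pos: [579.9, 198.5, 117.8]
tool_rot: [1.208, 1.211, -1.208]
force: [-0.4, -0.7, -1.6]
gripper_width: 55.5
```

```bash
python3 g.py 593.1 190.1 80; python3 -c "
from h import *
S=snap('side','s9.png')
im=cv2.imread('pics/s9.png')[90:210,230:390]
cv2.imwrite('pics/s9c.png',cv2.resize(im,None,fx=5,fy=5,interpolation=2))
p=arm.get_state()['tool_pos'];print((proj(S,p-[0,0,5.7])-[230,90])*5+2.5)"
```

```text
t 20.0 pos [579.9 198.5 117.8] w 55.5 F [-0.4 -0.7 -1.6]
shift cm [3.78 1.32 0.85] turn [ 0.09 -0.04  0.04]
[324.73514863 235.04908952]
```

View pics/s9c.png

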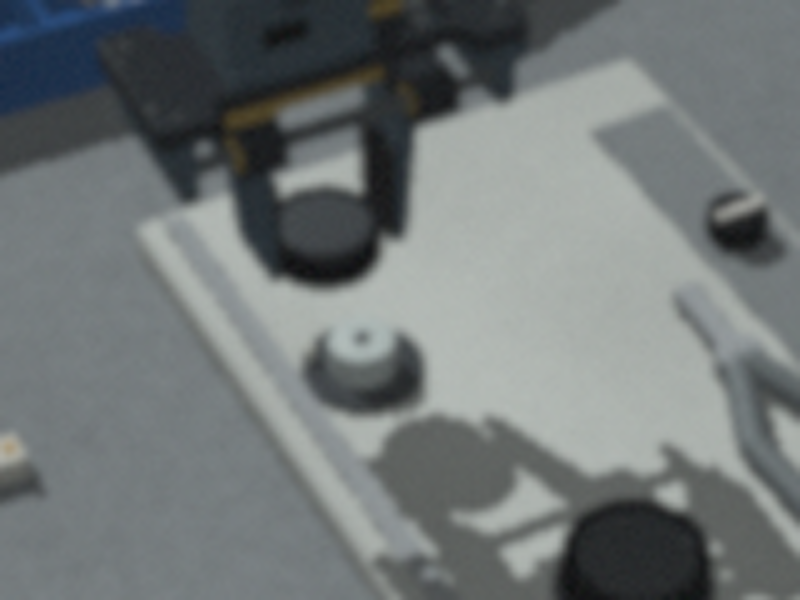

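The held cap is centred at (325,236), as predicted.

Request:
step_arm([
  [[0.5, 1.4, 0.9], [0, 0, 0]],
  [[1.5, 0, 0], [0, 0, 0]],
  [[1.5, 0, 0], [0, 0, 0]],
  [[0, 0, 0], [0, 0, 0]],
  [[0, 0, 0], [0, 0, 0]],
])

```text
time: 20.55
tool_pos: [592.6, 191.6, 81.8]
tool_rot: [1.203, 1.214, -1.205]
force: [-0.9, 0.3, -0.0]
gripper_width: 55.8
```

```bash
python3 g.py 593.1 190.1 48
```

```text
t 20.55 pos [592.6 191.6  81.8] w 55.8 F [-0.9  0.3 -0. ]
shift cm [3.38 0.06 0.15] turn [ 0.41 -0.02  0.09]
```

Request:
step_arm([
  [[1.2, 0, 0.1], [0.4, 0, 0]],
  [[1.0, 0, 0], [0, 0, 0]],
  [[0.5, 0, 0], [0, 0, 0]],
  [[0.3, 0, 0], [0, 0, 0]],
  [[0, 0, 0], [0, 0, 0]],
  [[0, 0, 0], [0, 0, 0]],
])

```text
time: 21.15
tool_pos: [592.8, 191.0, 50.3]
tool_rot: [1.209, 1.21, -1.209]
force: [0.4, -1.4, -0.6]
gripper_width: 55.6
```

```bash
python3 g.py 593.1 190.1 47
```

```text
t 21.15 pos [592.8 191.   50.3] w 55.6 F [ 0.4 -1.4 -0.6]
shift cm [0.33 0.03 0.09] turn [ 0.02 -0.04  0.03]
```

Request:
step_arm([
  [[0.3, 0, 0], [0, 0, 0]],
  [[0.15, 0, 0], [0, 0, 0]],
  [[0, 0, 0], [0, 0, 0]],
  [[0, 0, 0], [0, 0, 0]],
])

```text
time: 21.55
tool_pos: [593.6, 191.2, 48.8]
tool_rot: [1.211, 1.209, -1.206]
force: [0.4, 0.8, -1.1]
gripper_width: 55.4
```

Request:
step_arm([
  [[0.3, 0, 0], [0, 0, 0]],
  [[0, 0, 0], [0, 0, 0]],
  [[0, 0, 0], [0, 0, 0]],
])

```text
time: 21.85
tool_pos: [594.1, 191.4, 47.0]
tool_rot: [1.212, 1.208, -1.205]
force: [-0.7, -0.3, -0.9]
gripper_width: 55.6
```

Request:
step_arm([
  [[0.2, -0.1, 0.1], [0, 0, 0]],
  [[0, 0, 0], [0, 0, 0]],
  [[0, 0, 0], [0, 0, 0]],
])

```text
time: 22.15
tool_pos: [594.4, 191.3, 46.4]
tool_rot: [1.215, 1.207, -1.202]
force: [-0.0, 0.4, -1.1]
gripper_width: 55.8
```

Request:
step_arm([
  [[0.2, 0, 0], [0, 0, 0]],
  [[0, 0, 0], [0, 0, 0]],
])

```text
time: 22.35
tool_pos: [594.4, 191.4, 45.4]
tool_rot: [1.215, 1.206, -1.201]
force: [0.4, 0.5, -0.8]
gripper_width: 55.7
```

Request:
step_arm([
  [[0, 0, 0], [0, 0, 0]],
  [[0, 0, 0], [0, 0, 0]],
  [[0, 0, 0], [0, 0, 0]],
  [[0, 0, 0], [0, 0, 0]],
  [[-2, 0, 0], [0, 0, 0]],
  [[-3, 0, 0], [0, 0, 0]],
  [[-3, 0, 0], [0, 0, 0]],
  [[0, 0, 0], [0, 0, 0]],
], claw=-1)

```text
time: 23.15
tool_pos: [593.0, 190.7, 125.7]
tool_rot: [1.213, 1.208, -1.205]
force: [0.7, -0.0, 0.1]
gripper_width: 91.0
```

```bash
python3 g.py 378.2 -315.5 110; python3 -c "
from h import *
S=snap('side','s10.png')
im=cv2.imread('pics/s10.png')[110:210,250:370]
cv2.imwrite('pics/s10c.png',cv2.resize(im,None,fx=6,fy=6,interpolation=2))
print((proj(S,[593.1,190.1,43])-[250,110])*6+3)"
```

```text
t 23.15 pos [593.  190.7 125.7] w 91.0 F [ 0.7 -0.   0.1]
shift cm [  1.36 -21.51  50.61] turn [ 0.03 -0.14 -0.22]
[313.7117532 292.1192398]
```

View pics/s10c.png

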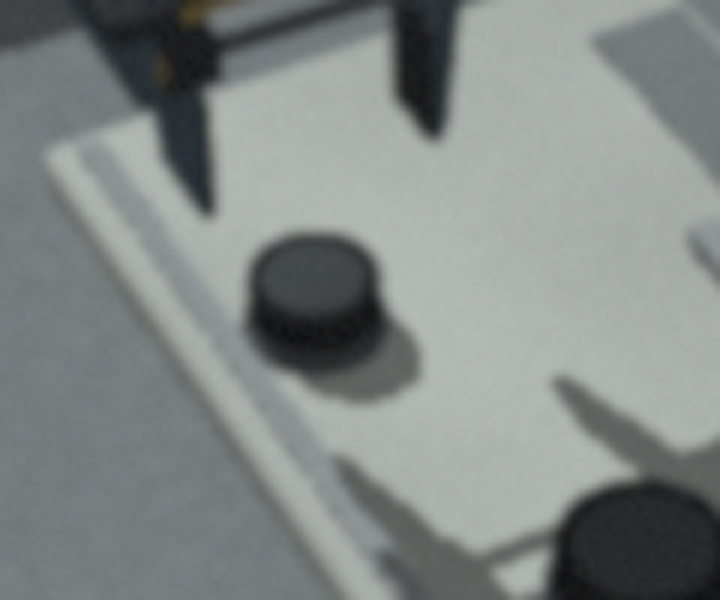

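The medium cap is seated at (314,292) in the crop. The small cap is next.

Request:
step_arm([
  [[0, -2.0, 4.6], [0, 0, 0]],
  [[0, -2.0, 4.6], [0, 0, 0]],
  [[0, -2.0, 4.6], [0, 0, 0]],
  [[0, -2.0, 4.6], [0, 0, 0]],
  [[0, -2.0, 4.6], [0, 0, 0]],
  [[0, -2.0, 4.6], [0, 0, 0]],
  [[0, -2.0, 4.6], [0, 0, 0]],
  [[0, -2.0, 4.6], [0, 0, 0]],
])

```text
time: 24.0
tool_pos: [430.8, -174.3, 116.4]
tool_rot: [1.205, 1.218, -1.202]
force: [0.9, -1.4, 1.1]
gripper_width: 91.8
```

```bash
python3 g.py 378.2 -315.5 110
```

```text
t 24.0 pos [ 430.8 -174.3  116.4] w 91.8 F [ 0.9 -1.4  1.1]
shift cm [ 0.59 -5.39 14.07] turn [ 0.54 -0.26  0.12]
```

Request:
step_arm([
  [[0, -1.6, 4.5], [0.5, -0.3, 0]],
  [[0, -1.6, 4.5], [0, 0, 0]],
  [[0, -1.2, 3.0], [0, 0, 0]],
  [[0, -0.4, 0.7], [0, 0, 0]],
  [[0, 0, 0], [0, 0, 0]],
  [[0, 0, 0], [0, 0, 0]],
])

```text
time: 24.6
tool_pos: [376.0, -309.3, 112.0]
tool_rot: [1.213, 1.213, -1.218]
force: [0.4, 0.9, 0.2]
gripper_width: 91.1
```

```bash
python3 g.py 378.2 -315.5 50
```

```text
t 24.6 pos [ 376.  -309.3  112. ] w 91.1 F [0.4 0.9 0.2]
shift cm [6.19 0.26 0.64] turn [-0.38 -0.16  0.38]
```

Request:
step_arm([
  [[1.5, 0.1, 0.6], [-0.4, 0, 0.4]],
  [[2.5, 0, 0], [0, 0, 0]],
  [[2.0, 0, 0], [0, 0, 0]],
  [[0, 0, 0], [0, 0, 0]],
  [[0, 0, 0], [0, 0, 0]],
])

```text
time: 25.1
tool_pos: [379.6, -309.1, 50.3]
tool_rot: [1.207, 1.216, -1.201]
force: [0.1, 1.0, 0.6]
gripper_width: 91.4
```

```bash
python3 g.py 378.2 -315.5 13; python3 -c "
from h import *
S=snap('side','s11.png')
im=cv2.imread('pics/s11.png')[290:400,250:390]
cv2.imwrite('pics/s11c.png',cv2.resize(im,None,fx=5,fy=5,interpolation=2))"
```

```text
t 25.1 pos [ 379.6 -309.1   50.3] w 91.4 F [0.1 1.  0.6]
shift cm [ 3.73 -0.14  0.66] turn [ 0.44 -0.24 -0.01]
```

View pics/s11c.png

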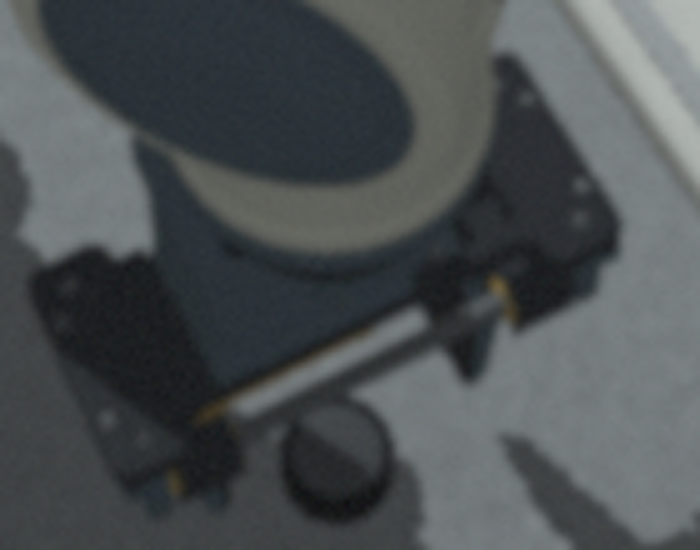

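The small cap, at (337,460) in the crop, lies between the fingers.

Request:
step_arm([
  [[1.0, -0.2, 0.7], [0.4, -0.2, 0]],
  [[1.3, 0, 0], [0, 0, 0]],
  [[1.0, 0, 0], [0, 0, 0]],
  [[0, 0, 0], [0, 0, 0]],
  [[0, 0, 0], [0, 0, 0]],
])

```text
time: 25.65
tool_pos: [379.2, -318.1, 17.9]
tool_rot: [1.208, 1.204, -1.208]
force: [-0.1, 1.1, 0.0]
gripper_width: 91.2
```

```bash
python3 g.py 378.2 -315.5 13
```

```text
t 25.65 pos [ 379.2 -318.1   17.9] w 91.2 F [-0.1  1.1  0. ]
shift cm [ 0.49 -0.1  -0.26] turn [ 0.04  0.22 -0.22]
```

Request:
step_arm([
  [[0.5, -0.1, -0.2], [0, 0.2, -0.2]],
  [[0, 0, 0], [0, 0, 0]],
  [[0, 0, 0], [0, 0, 0]],
])

```text
time: 25.95
tool_pos: [378.3, -316.3, 13.3]
tool_rot: [1.209, 1.208, -1.209]
force: [-0.8, 0.4, -0.4]
gripper_width: 91.3
```

Request:
step_arm([
  [[0, 0, 0], [0, 0, 0]],
  [[0, 0, 0], [0, 0, 0]],
  [[0, 0, 0], [0, 0, 0]],
  [[0, 0, 0], [0, 0, 0]],
  [[0, 0, 0], [0, 0, 0]],
  [[0, 0, 0], [0, 0, 0]],
  [[0, 0, 0], [0, 0, 0]],
], claw=1, force=20)

```text
time: 26.65
tool_pos: [378.6, -316.5, 13.9]
tool_rot: [1.208, 1.207, -1.209]
force: [0.5, -1.0, -0.9]
gripper_width: 41.3
```

```bash
python3 g.py 621.3 -221.3 110
```

```text
t 26.65 pos [ 378.6 -316.5   13.9] w 41.3 F [ 0.5 -1.  -0.9]
shift cm [-9.6  24.29 -9.49] turn [ 0.03  0.09 -0.08]
```

Request:
step_arm([
  [[-3, 0, 0], [0, 0, 0]],
  [[-3.5, 0, 0], [0, 0, 0]],
  [[-3.5, 3.5, -1.4], [0, 0, 0]],
  [[0, 4.3, -1.7], [0, 0, 0]],
  [[0, 4.3, -1.7], [0, 0, 0]],
  [[0, 4.3, -1.7], [0, 0, 0]],
  [[0, 4.0, -1.5], [0, 0, 0]],
  [[0, 2.0, -0.8], [0, 0, 0]],
])

```text
time: 27.45
tool_pos: [607.2, -225.6, 117.5]
tool_rot: [1.213, 1.207, -1.212]
force: [0.5, -1.0, -0.9]
gripper_width: 41.5
```

Request:
step_arm([
  [[0, 0, 0], [0, 0, 0]],
  [[0, 0, 0], [0, 0, 0]],
])

```text
time: 27.65
tool_pos: [609.4, -223.7, 116.7]
tool_rot: [1.211, 1.208, -1.209]
force: [-0.4, -0.5, -0.9]
gripper_width: 41.9
```

```bash
python3 g.py 621.3 -221.3 80; python3 -c "
from h import *
S=snap('side','s12.png')
im=cv2.imread('pics/s12.png')[200:320,330:490]
cv2.imwrite('pics/s12c.png',cv2.resize(im,None,fx=5,fy=5,interpolation=2))
p=arm.get_state()['tool_pos'];print((proj(S,p-[0,0,4.9])-[330,200])*5+2.5)"
```

```text
t 27.65 pos [ 609.4 -223.7  116.7] w 41.9 F [-0.4 -0.5 -0.9]
shift cm [ 3.67  1.19 -0.24] turn [-0.09 -0.04 -0.06]
[368.76026246 320.99569697]
```

View pics/s12c.png

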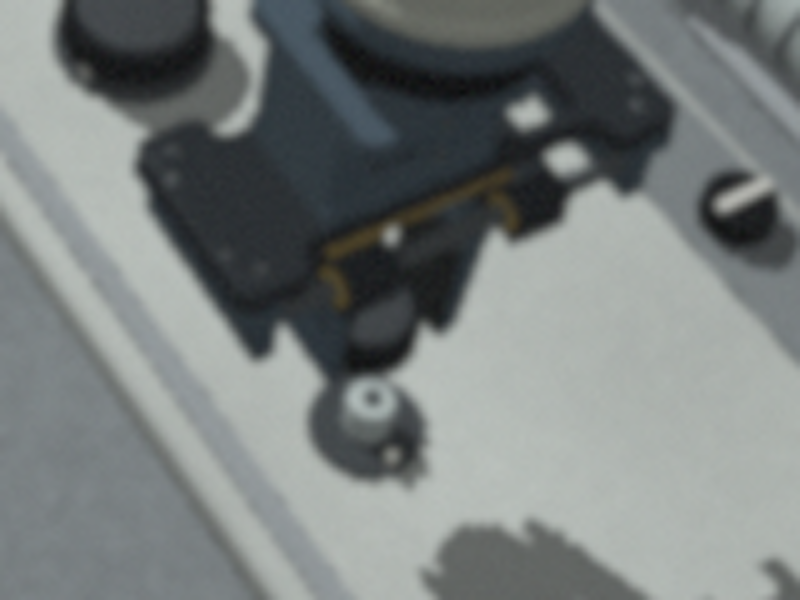

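Request:
step_arm([
  [[0.5, 1.2, -0.2], [0, 0, 0]],
  [[1.5, 0, 0], [0, 0, 0]],
  [[1.5, 0, 0], [0, 0, 0]],
  [[0, 0, 0], [0, 0, 0]],
  [[0, 0, 0], [0, 0, 0]],
])

```text
time: 28.2
tool_pos: [618.7, -223.6, 78.2]
tool_rot: [1.214, 1.209, -1.214]
force: [-0.3, 0.0, -0.6]
gripper_width: 41.8
```

```bash
python3 g.py 621.3 -222 48; python3 -c "
from h import *
S=snap('side','s13.png')
im=cv2.imread('pics/s13.png')[200:320,330:490]
cv2.imwrite('pics/s13c.png',cv2.resize(im,None,fx=5,fy=5,interpolation=2))
p=arm.get_state()['tool_pos'];print((proj(S,p-[0,0,4.9])-[330,200])*5+2.5)"
```

```text
t 28.2 pos [ 618.7 -223.6   78.2] w 41.8 F [-0.3  0.  -0.6]
shift cm [ 3.02  0.27 -0.16] turn [-0.31 -0.09  0.08]
[375.39347108 367.15509273]
```

View pics/s13c.png

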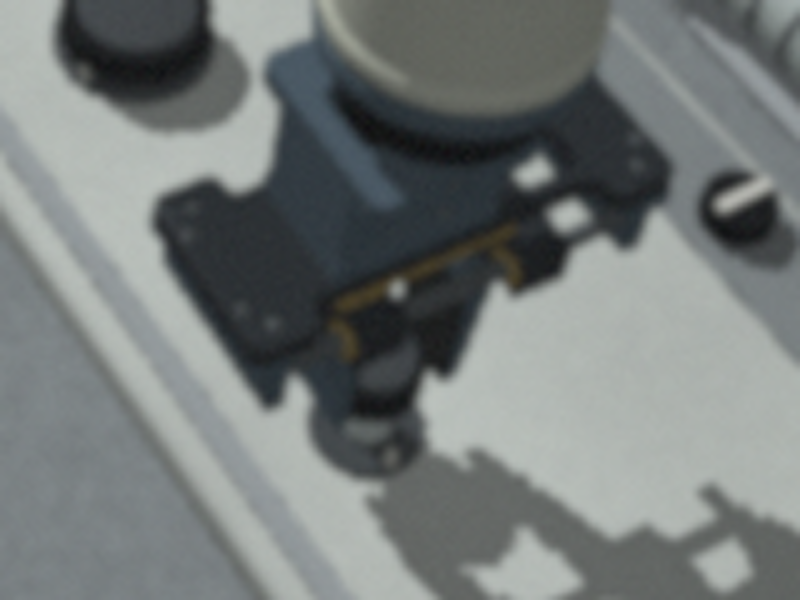

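Request:
step_arm([
  [[1.0, 0.3, -0.2], [-0.3, 0, 0]],
  [[1.0, 0, 0], [0, 0, 0]],
  [[0.5, 0, 0], [0, 0, 0]],
  [[0.3, 0, 0], [0, 0, 0]],
  [[0, 0, 0], [0, 0, 0]],
  [[0, 0, 0], [0, 0, 0]],
])

```text
time: 28.85
tool_pos: [621.8, -221.6, 48.3]
tool_rot: [1.21, 1.211, -1.209]
force: [0.3, 0.3, 0.6]
gripper_width: 41.7
```

```bash
python3 g.py 621.3 -222 46
```

```text
t 28.85 pos [ 621.8 -221.6   48.3] w 41.7 F [0.3 0.3 0.6]
shift cm [ 0.23 -0.05  0.04] turn [-0.   -0.07  0.05]
```

Request:
step_arm([
  [[0.3, 0, 0], [0, 0, 0]],
  [[0.1, 0, 0], [0, 0, 0]],
  [[0, 0, 0], [0, 0, 0]],
])

```text
time: 29.15
tool_pos: [622.2, -222.0, 47.3]
tool_rot: [1.21, 1.209, -1.209]
force: [-0.2, 0.7, -1.1]
gripper_width: 41.3
```

Request:
step_arm([
  [[0.2, 0, 0], [0, 0, 0]],
  [[0.1, 0, 0], [0, 0, 0]],
  [[0, 0, 0], [0, 0, 0]],
])

```text
time: 29.45
tool_pos: [622.6, -222.2, 46.9]
tool_rot: [1.21, 1.207, -1.208]
force: [-0.2, 0.0, -1.0]
gripper_width: 41.5
```

Request:
step_arm([
  [[0, 0, 0], [0, 0, 0]],
  [[0, 0, 0], [0, 0, 0]],
  [[0, 0, 0], [0, 0, 0]],
  [[0, 0, 0], [0, 0, 0]],
  [[-2, 0, 0], [0, 0, 0]],
  [[-3, 0, 0], [0, 0, 0]],
  [[-4, 0, 0], [0, 0, 0]],
  [[-4, 0, 0], [0, 0, 0]],
], claw=-1)

```text
time: 30.25
tool_pos: [619.5, -220.9, 174.1]
tool_rot: [1.209, 1.217, -1.213]
force: [0.1, 0.6, -0.2]
gripper_width: 91.0
```

Request:
step_arm([
  [[-2, -4, 0], [0, 0, 0]],
  [[0, -4, 0], [0, 0, 0]],
  [[0, -4, 0], [0, 0, 0]],
  [[0, -4, 0], [0, 0, 0]],
  [[0, -4, 0], [0, 0, 0]],
  [[0, 0, 0], [0, 0, 0]],
  [[0, 0, 0], [0, 0, 0]],
])

```text
time: 30.95
tool_pos: [415.8, -221.6, 201.1]
tool_rot: [1.209, 1.205, -1.206]
force: [-0.2, 0.0, 0.5]
gripper_width: 91.6
```

```bash
python3 - <<'E'
from h import *
T=snap('top','t14.png');S=snap('side','s14.png')
rows=[]
for d,f in((T,'t14.png'),(S,'s14.png')):
    im=cv2.imread('pics/'+f);t=[]
    for X in([640.7,1.1,43],[593.1,190.1,43],[621.3,-221.3,43]):
        u,v=proj(d,X);x,y=int(round(u)),int(round(v))
        c=cv2.resize(im[y-20:y+20,x-20:x+20],(240,240),interpolation=2)
        p=tuple(int(q) for q in ((u-x+20)*6+3,(v-y+20)*6+3)); cv2.drawMarker(c,p,(0,255,255),0,10); t.append(c)
    rows.append(np.hstack(t))
cv2.imwrite('pics/f.png',np.vstack(rows))
E
```

```text
(no output)
```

View pics/f.png

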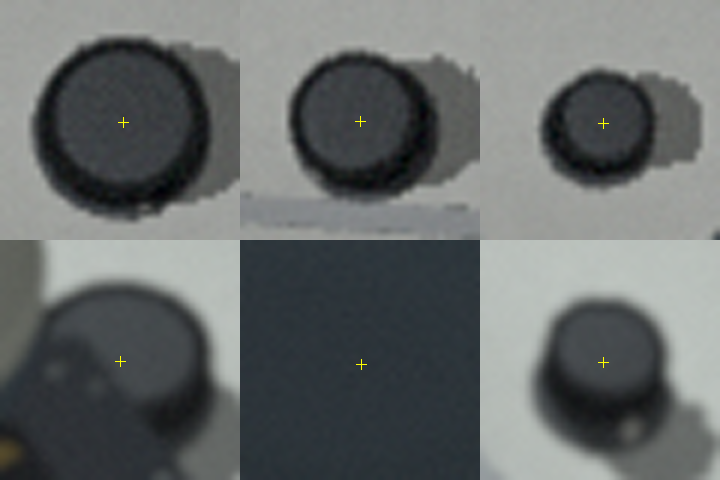

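View pics/s14.png

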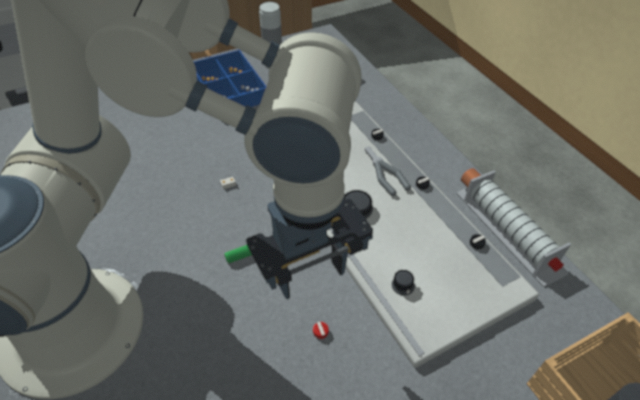

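All three caps sit concentric on their burners in the top view, look level, and the arm is clear of everything.

```bash
python3 -c "
from plant import arm
print(arm.hand_in(), arm.get_state()['time'])"
```

```text
the job is handed in; nothing more can be done
the job is handed in; nothing more can be done
```

I put the flame ring on the large burner, then its cap, then the medium and small caps on their own burners, and handed the job in at about 31 s. The interface gives no verdict.

- **Final pictures:** the top camera showed all three caps within a pixel or two (about 2–4 mm) of where a centred cap should appear, and they looked level.
- **Side camera:** at the end the arm partly hid the large cap and fully hid the medium one. I had seen both seated and level from the side just after releasing them. I checked the ring the same way before covering it.
- **Contact force:** for the ring and the large cap, the force reading showed contact before I let go. For the medium and small caps it gave no clear sign, so I relied on the gripper being at or about 1–3 mm below the height I expected, and on the pictures.
- **Screwdriver and pliers:** I never touched either. The pliers were in place in the last side picture. The arm hid most of the screwdriver, and the handle end that showed was where it had been at the start.

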